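# Open the ratchet clamp rack on the prep cart

### The arm

A 7-joint arm with a two-finger parallel gripper is mounted at the origin on the work surface. World frame = base frame: x ahead of the robot, y to its left, z up, the work surface at z = 0. Lengths are in m, angles in rad, forces in N, time in s.
With the tool pointing down it reaches from about 0.425 to 0.875 m from the base axis. Payload 4.7 kg.
Tool frame: the origin (TCP) lies between the finger pads; the fingertips stand 14 mm ahead of it and the grasp point (between the pads) lies 5 mm behind it; z points along the fingers, y is the line along which they close (so a half turn about z gives the same grasp; the last joint's range is limited). The gripper opens to 87 mm and grips with 3 to 60 N. Pads are 19 mm wide; open, the fingers measure 117 mm over their backs; the gripper's body (75 mm by 190 mm) begins 51 mm behind the grasp point.
Start: joints at [1.255, 0.321, -0.07, 1.45, 0.023, 1.371, -0.057], TCP at [0.21, -0.615, 0.213] pointing down, gripper open.
Joint ranges: [-2.86, 2.86], [-0.3, 2.09], [-1.38, 1.24], [0.06, 2.45], [-1.56, 4.7], [0.09, 2.05], [-2.69, 2.69]. Speed limits (rad/s): [2.57, 2.57, 3.14, 3.14, 3.14, 3.14, 3.14].

### API

Orientations are given as a rotation vector (axis times angle).
In Python, from bench import ctrl gives the robot as it stands.
- The arm moves only by the tool step_arm, never from a script. Its argument "commands" is a list of rows, each an object with "travel": the shift along the tool's x, y, z in m, a list of three; "turn": the turn, a rotation vector about the tool's x, y, z in degrees, a list of three. A call has 1 to 5 rows; each row is the pose to reach, as a shift and turn from the pose commanded when the call began, along the tool's axes at that moment; what a row does not reach only later rows make up. A row lasts 1/10 s, in which the tool goes at most 50 mm and 8.59 degrees, less where a joint would pass 70% of its speed; a pose out of reach is approached as far as the arm can. A call with a gripper value outside its range is refused whole. "gripper" is the opening, from 0 (shut) to 1 (fully open), set as the call begins (left out, the last holds). The fingers move at their own pace and stop on an object; "force" is the grip in N (left out, the last holds). Time passes only in rows, so rows that repeat a pose let the fingers close. It gives the time, the measured TCP pose, the force, the opening and the grip force at its end, in the units of the state.
- ctrl.get_state(): the state, without advancing time (a new reading comes with each control period).
- ctrl.get_image(name): name is "scene" or "side" or "wrist"; returns the picture (480x640x3 uint8, red, green, blue); there is no depth.
- ctrl.camera_model(name): a dict with "fx", "fy", "cx", "cy" (pixels), "R" (3x3) and "t" (3): a world point X has camera coordinates R X + t; the wrist camera has in their place "T_tool_cam" (4x4, takes a point from camera to tool coordinates, whose origin is the TCP and whose axes are the flange's). Camera axes: x right, y down, z forward; pixel columns grow to the right and rows downward; lengths in m; the calibration is good to about 2 mm. A picture is of the moment at which its call begins: read the wrist's pose just before it. camera_model takes no time and is no camera call.
- ctrl.close_job(): hands the job in; it is judged then, once.
The state is a dict: "time": time; "joint_positions": joint angles; "qd": joint speeds; "joint_torque": joint torques, N m; "position": TCP position; "tool_rot": TCP orientation; "ft_force": force on the tool from outside, world axes, zero at the start; "torque": the same for the moment, N m; "grip_width": opening from 0.0 (shut) to 1.0 (fully open); "grip_force": force on a finger pad.
Only numpy, scipy, OpenCV 4.12 (cv2) and the standard library are available. Lean on these libraries where they do the work, as an engineer would, in place of code of your own. Each camera call takes 0.05 s, during which the arm holds its last target. There are 200 camera calls.

### The job

The aluminium canister on the prep cart is kept from rolling about by a ratchet clamp rack. Press the orange release pad on the rack's sliding jaw down with your fingertips and, keeping it pressed, push the jaw back along its toothed bar, away from the canister, all the way to the red end stop, then let go and move clear. Leave the canister standing in the rack as it is, and do not disturb the squeeze bottle, the ramekin, the honey dipper or the slow cooker's button.

Things in the scene. Friction and masses are not known exactly. Their poses are not given: they have to be found in the camera images.
- rack: Fixed rack: grey base plate 175 x 385 mm, 8 mm thick, below a 16 mm wide aluminium bar, saw-toothed underneath, along the rack's own y (bar top at z = 54 mm). Origin: on the cart top (z = 0) under the bar. Own +x: to the canister's side, away from the robot; own +y: the way the jaw opens. Fixed dark arm at the -y end (inner face y = -175 mm), red end stop at +y (inner face y = 150 mm).
- jaw (a joint): Jaw position along the bar, m: 0 nearest the canister, 0.150 against the red end stop (towards rack +y). Starts at 0 to 0.04. Black carriage 64 mm wide, 70 mm long along the bar; its dark arm (top z = 76 mm) reaches to +x beside the canister. Drags with about 3 N; stays where left. The ratchet blocks it towards the end stop while the pad is up; towards the canister it clicks along.
- release (a joint): Travel of the orange release pad in m, downward: at rest 0 to 0.004 (the pawl may sit on a tooth), 0.010 = bottom. The jaw is free to go back while the pad is at 0.005 or more; a spring returns it (about 3 N at the top, 6 N at the bottom).
- pad_top (a point): Centre of the top face of the orange release pad, which rides on the jaw: 46 mm across the bar, 42 mm along it, its top 90 mm above the cart top when fully up. The pad is open on all sides except +y, where the finger wall stands.
- finger_wall (a point): Middle of the top edge, on the pad side, of the black upright wall of the jaw just on the +y side of the pad: 60 mm wide, 14 mm thick, top at z = 112 mm (22 mm above the raised pad). Its pad-side face is 22 mm to +y of the pad's centre. A fingertip pressing the pad can push against this face.
- end_stop (a point): Middle of the top edge of the red end stop's inner face, z = 70 mm, which the jaw must meet.
- canister: Closed aluminium canister with black lid knob, 91 mm across, 116 mm high over the knob, standing loose on the rack's base plate between the two arms. Origin: centre of its underside; z up.
- squeeze_bottle: Yellow plastic squeeze bottle with red nozzle, 54 mm across, 160 mm high, loose on the cart. Origin: centre of its underside.
- ramekin: White ceramic ramekin, 84 mm across the rim, 45 mm high, loose on the cart on the robot's side of the rack. Origin: centre of its underside.
- honey_dipper: Wooden honey dipper lying on the cart, 170 mm long, 28 mm high. Origin: under its middle, on the cart; own +x points to the grooved head.
- slow_cooker: Fixed slow cooker, steel with glass lid, 280 mm across (370 mm over the side handles), 220 mm high, to the robot's left. Origin: centre of its underside; its black control panel faces own -x.
- cooker_button (a joint): The red press button on the slow cooker's control panel, in m: 0 = out, 0.005 = pressed in. To be left alone.
There are look-alikes about, which are no part of the job. Of the things shaped like the squeeze_bottle, the yellow one is meant.

How it is judged:
On the way, in this order (a step that is already met when the one before it is completed fails the run):
1. the release pad is pressed down while the jaw is still near the canister (value of joint release above 0.005 m and value of joint jaw below 0.08 m), for 0.05 s.
2. the jaw has been pushed back to the end stop (value of joint jaw above 0.144 m), for 0.1 s.
At the end, for the whole second after the job is handed in: The jaw rests within 6 mm of the end stop with the release pad up again; the canister stands upright within 20 mm of where it was, and bottle, ramekin and dipper are within 20 mm of where they were (value of joint jaw above 0.144 m and not (velocity of joint jaw above 0.01 m/s) and value of joint release below 0.005 m and angle between each of canister, squeeze_bottle's own z axis and vertical below 0.1 rad and distance of each of canister, squeeze_bottle, ramekin, honey_dipper from where it was at the start of the episode below 0.02 m); the robot touches nothing.
It fails at once if the canister was shoved, lifted or tipped (distance of canister from where it was at the start of the episode above 0.02 m or angle between canister's own z axis and vertical above 0.2 rad).
It fails at once if a bystander was disturbed (distance of any of squeeze_bottle, ramekin, honey_dipper from where it was at the start of the episode above 0.02 m or angle between squeeze_bottle's own z axis and vertical above 0.2 rad).
It fails at once if the slow cooker's button was pressed (value of joint cooker_button above 0.002 m).
It also fails if it takes over 29 s, if anything falls off the work surface, if the arm or the gripper's body presses on something with over 40 N, if the wrist force passes 120 N, or if a joint passes its speed limit or range.

## Working session

There is one attempt and no reset: what is moved stays moved. The work goes in short steps, Python scripts to look and compute and a tool call to move; the robot and the scene stay as the last step left them, time stands still between calls to the robot, and variables do not carry over. Pictures are saved under pics/ and viewed, at most 12 in all, crops included, and the job is handed in when it is done.

Besides the shell and the picture viewer there is one more tool, called after "Call:" as name([rows], argument=value, ...), one row to a line, values as JSON. step_arm: Moves the arm, as the interface text tells. Its arguments: {"type":"object","properties":{"commands":{"type":"array"},"gripper":{"type":"number"},"force":{"type":"number"}},"required":["commands"]}

```bash
ls; mkdir -p pics
cat > h.py <<'E'
import numpy as np, cv2
from scipy.spatial.transform import Rotation as Ro
from bench import ctrl
def snap(n,f):
    s=ctrl.get_state(); im=ctrl.get_image(n); cv2.imwrite('pics/'+f,im[:,:,::-1]); return s,im
def ray(m,u,v):
    R=np.array(m['R']);t=np.array(m['t'])
    d=R.T@np.array([(u-m['cx'])/m['fx'],(v-m['cy'])/m['fy'],1]);return -R.T@t,d/np.linalg.norm(d)
def tri(r):
    A=sum(np.eye(3)-np.outer(d,d) for c,d in r);b=sum((np.eye(3)-np.outer(d,d))@c for c,d in r)
    X=np.linalg.solve(A,b);return X,[np.linalg.norm(np.cross(X-c,d)) for c,d in r]
def atz(r,z): c,d=r;return c+d*(z-c[2])/d[2]
E
python3 - <<'E'
from h import *
for n in('scene','side'): snap(n,n+'0.png')
s=ctrl.get_state();print(s['time'],s['position'],s['tool_rot'],s['ft_force'])
for n in('scene','side'):
    m=ctrl.camera_model(n);print(n,m['fx'],m['cx'],m['cy'],-np.array(m['R']).T@m['t'])
print(ctrl.camera_model('wrist'))
E
```

```text
pics
0.1 [ 0.21031265 -0.61450155  0.21238655] [-3.09734496e+00 -5.15426934e-01  5.55207773e-04] [-0.62788137 -0.95639845 -0.34523319]
scene 506.6434433115872 320.2556723281371 243.0667576796667 [ 1.44438328 -0.15060482  0.95235339]
side 556.2296413001318 316.3149107053963 230.29734020034957 [ 0.37279009 -1.0266934   1.32911675]
{'fx': 357.665277450621, 'fy': 357.665277450621, 'cx': 319.6889058741221, 'cy': 240.01268028679135, 'T_tool_cam': array([[ 1.87588713e-04, -9.70221588e-01, -2.42218981e-01,
         6.63459373e-02],
       [ 9.99999918e-01,  2.69136412e-04, -3.03581742e-04,
         1.32168397e-03],
       [ 3.59731507e-04, -2.42218904e-01,  9.70221559e-01,
        -1.72286123e-01],
       [ 0.00000000e+00,  0.00000000e+00,  0.00000000e+00,
         1.00000000e+00]])}
```

View pics/scene0.png

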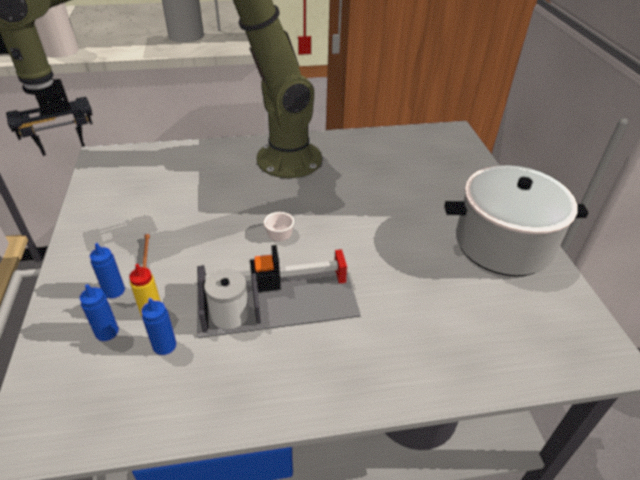

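View pics/side0.png

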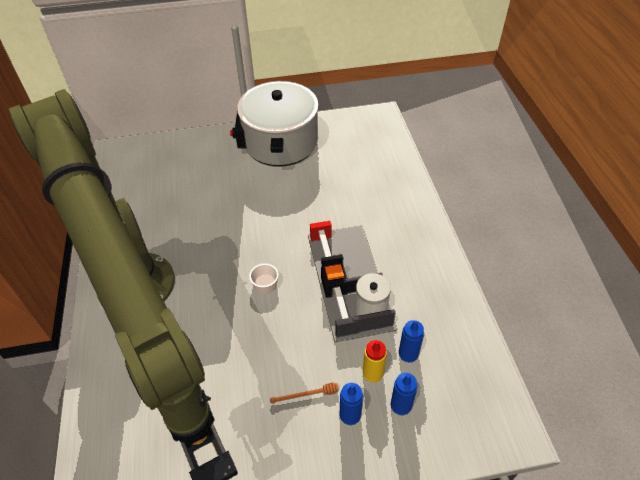

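Scene view: the orange pad is at about (264,264), the red stop at (341,266), the canister at (226,300) and the ramekin at (279,226). Side view: pad (335,270), stop (320,230), canister (373,295).

Things that could be mistaken for the pad:
- The red end stop, scene (341,266).
- The red cooker button, side (234,132).
- The red nozzle of the yellow bottle, side (375,349).

The pad is the orange block on the black carriage. I'll check that in an enlarged crop.

Run:
```python
import cv2,numpy as np
a=cv2.imread('pics/scene0.png')[235:315,240:360];b=cv2.imread('pics/side0.png')[210:300,285:405]
f=lambda x:cv2.resize(x,None,fx=6.5,fy=6.5,interpolation=cv2.INTER_CUBIC)
cv2.imwrite('pics/c1.png',f(a));cv2.imwrite('pics/c2.png',f(b))
```

```text
(no output)
```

View pics/c1.png

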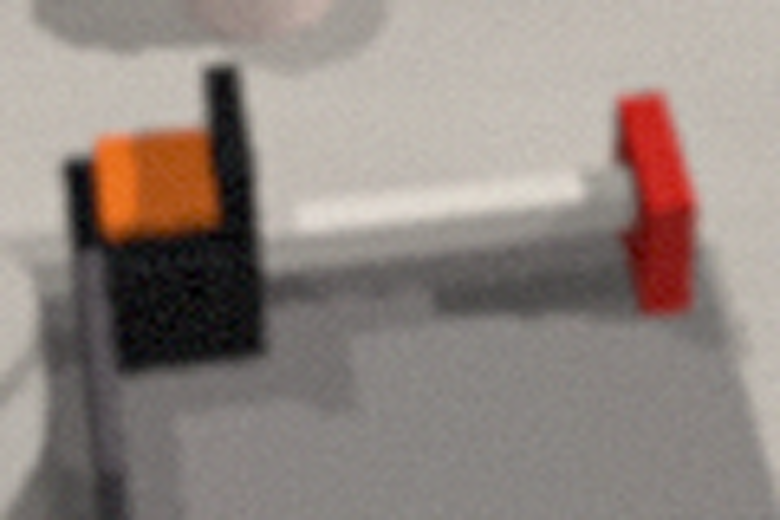

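View pics/c2.png

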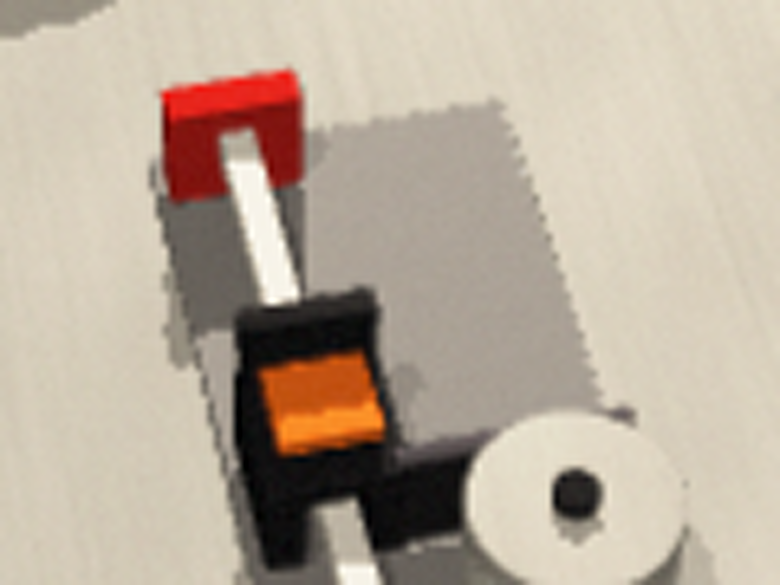

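The crops confirm the choice: the orange pad sits on the black carriage with the finger wall on its stop side. I'll triangulate the pad corners and the stop edge.

Run:
```python
from h import *
ms,md=ctrl.camera_model('scene'),ctrl.camera_model('side')
o=lambda p,x0,y0:(x0+(p[0]+.5)/6.5-.5,y0+(p[1]+.5)/6.5-.5)
P={'pad_wall_-x':((205,130),(258,372)),'pad_wall_+x':((220,224),(365,350)),'pad_-y+x':((113,240),(385,430)),'pad_-y-x':((95,140),(280,450)),
'stop-x':((620,100),(168,115)),'stop+x':((640,212),(302,92))}
Z={}
for k,(a,b) in P.items():
    r=[ray(ms,*o(a,240,235)),ray(md,*o(b,285,210))];X,e=tri(r);Z[k]=X
    z=.07 if 'stop' in k else .088
    print(k,X.round(4),np.round(e,4),atz(r[0],z).round(4),atz(r[1],z).round(4))
print('canister knob',tri([ray(ms,225.5,282),ray(md,285+577/6.5,210+490/6.5)]))
print('ramekin',atz(ray(ms,279,222),.045),atz(ray(md,264,276),.045))
R=Ro.from_rotvec(ctrl.get_state()['tool_rot']).as_matrix();print(R.round(3))
```

```text
pad_wall_-x [ 0.541  -0.1078  0.0811] [0.0013 0.0013] [ 0.5469 -0.1071  0.088 ] [ 0.5406 -0.1143  0.088 ]
pad_wall_+x [ 0.5893 -0.1058  0.0801] [0. 0.] [ 0.597  -0.1062  0.088 ] [ 0.5879 -0.1117  0.088 ]
pad_-y+x [ 0.589  -0.1459  0.0767] [0.0007 0.0007] [ 0.5995 -0.1454  0.088 ] [ 0.5873 -0.1546  0.088 ]
pad_-y-x [ 0.542  -0.1498  0.082 ] [0.002 0.002] [ 0.5464 -0.1483  0.088 ] [ 0.5419 -0.1562  0.088 ]
stop-x [0.5308 0.0556 0.0661] [0.0004 0.0004] [0.5345 0.0551 0.07  ] [0.5304 0.0518 0.07  ]
stop+x [0.5942 0.0524 0.0695] [0.0012 0.0012] [0.5957 0.0513 0.07  ] [0.5937 0.0534 0.07  ]
canister knob (array([ 0.65227458, -0.21884084,  0.1171189 ]), [np.float64(0.0020826201964258746), np.float64(0.0020826201964258637)])
ramekin [ 0.37641961 -0.07147527  0.045     ] [ 0.37204274 -0.08130654  0.045     ]
[[ 0.946  0.324 -0.001]
 [ 0.324 -0.946  0.002]
 [-0.    -0.002 -1.   ]]
```

```bash
cat >> h.py <<'E'
def go(p,yaw):
    "shift/turn in tool axes from the present pose to world p with tool x at yaw (deg), pointing down"
    s=ctrl.get_state();R=Ro.from_rotvec(s['tool_rot']);c,n=np.cos(np.radians(yaw)),np.sin(np.radians(yaw))
    G=np.array([[c,n,0],[n,-c,0],[0,0,-1]])
    print('t',round(s['time'],2),'pos',s['position'].round(4),'F',np.round(s['ft_force'],1),'travel',(R.inv().apply(np.array(p)-s['position'])*1000).round(1),'mm turn',(R.inv()*Ro.from_matrix(G)).as_rotvec(degrees=True).round(1))
E
python3 -c "
from h import *
go([.566,-.15,.21],90)"
```

```text
t 0.1 pos [ 0.2103 -0.6145  0.2124] F [-0.6 -1.  -0.3] travel [ 486.9 -324.3    2.9] mm turn [ -0.1  -0.1 -71.1]
```

Call:
step_arm([
  {"travel": [0.035, -0.023, 0], "turn": [0, 0, -5]},
  {"travel": [0.07, -0.047, 0], "turn": [0, 0, -10]},
  {"travel": [0.105, -0.07, 0], "turn": [0, 0, -15]},
  {"travel": [0.14, -0.093, 0], "turn": [0, 0, -20]},
  {"travel": [0.175, -0.117, 0], "turn": [0, 0, -25]},
], gripper=0)

```text
time: 0.6
position: [0.3388, -0.446, 0.2129]
tool_rot: [-2.911, -1.179, 0.0]
ft_force: [1.4, -0.7, -0.3]
grip_width: 0.632
grip_force: 0.0
```

```bash
python3 -c "
from h import *
go([.566,-.15,.21],90)"
```

```text
t 0.6 pos [ 0.3388 -0.446   0.2129] F [ 1.4 -0.7 -0.3] travel [369.1 -54.5   2.9] mm turn [ -0.   -0.  -45.9]
```

Call:
step_arm([
  {"travel": [0.04, -0.006, 0], "turn": [0, 0, -5]},
  {"travel": [0.08, -0.012, 0], "turn": [0, 0, -10]},
  {"travel": [0.12, -0.018, 0], "turn": [0, 0, -15]},
  {"travel": [0.16, -0.024, 0], "turn": [0, 0, -20]},
  {"travel": [0.2, -0.03, 0], "turn": [0, 0, -25]},
])

```text
time: 1.1
position: [0.462, -0.2858, 0.213]
tool_rot: [-2.587, -1.781, 0.001]
ft_force: [0.8, -1.0, -0.1]
grip_width: 0.172
grip_force: 0.0
```

```bash
python3 -c "
from h import *
go([.566,-.15,.21],90)"
```

```text
t 1.1 pos [ 0.462  -0.2858  0.213 ] F [ 0.8 -1.  -0.1] travel [164.   48.7   3. ] mm turn [ -0.    0.  -20.9]
```

Call:
step_arm([
  {"travel": [0.04, 0.012, 0], "turn": [0, 0, -5]},
  {"travel": [0.08, 0.024, 0], "turn": [0, 0, -10]},
  {"travel": [0.12, 0.036, 0.001], "turn": [0, 0, -15]},
  {"travel": [0.164, 0.049, 0.003], "turn": [0, 0, -21]},
  {"travel": [0.164, 0.049, 0.003], "turn": [0, 0, -21]},
])

```text
time: 1.6
position: [0.5691, -0.1435, 0.2099]
tool_rot: [-2.207, -2.232, -0.007]
ft_force: [0.3, 1.2, -0.5]
grip_width: 0.006
grip_force: 0.0
```

```bash
python3 -c "
from h import *
go([.566,-.15,.21],90)
snap('wrist','w1.png')
im=cv2.imread('pics/w1.png')
"
```

```text
t 1.6 pos [ 0.5691 -0.1435  0.2099] F [ 0.3  1.2 -0.5] travel [-6.5 -3.2 -0.2] mm turn [ 0.1 -0.3  0.6]
```

View pics/w1.png

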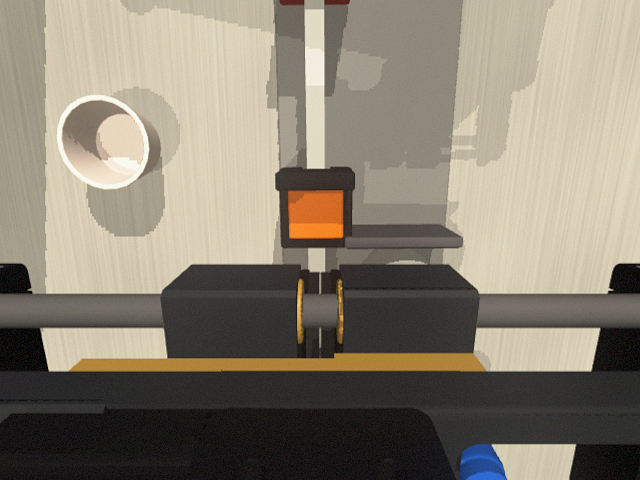

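The wrist view shows the pad with corners (288,191), (344,191), (344,238) and (288,238). The wall is just above it (toward the stop), the arm and canister side are to the right, and the bar runs vertically at u≈316. The ramekin at (105,142) is clear.

Run:
```python
from h import *
s=ctrl.get_state();R=Ro.from_rotvec(s['tool_rot']).as_matrix();m=ctrl.camera_model('wrist');T=np.array(m['T_tool_cam'])
def wr(u,v):
    d=R@T[:3,:3]@np.array([(u-m['cx'])/m['fx'],(v-m['cy'])/m['fy'],1]);return s['position']+R@T[:3,3],d/np.linalg.norm(d)
for n,(u,v) in dict(a=(288,191),b=(344,191),c=(345,238),d=(289,238),cen=(316.5,214)).items(): print(n,atz(wr(u,v),.088).round(4))
print('wall top edge',atz(wr(316,187),.112),'stop',atz(wr(314,4),.07))
print('bar',atz(wr(315,60),.054),atz(wr(317,256),.054))
ms,md=ctrl.camera_model('scene'),ctrl.camera_model('side')
o=lambda p,x0,y0:(x0+(p[0]+.5)/6.5-.5,y0+(p[1]+.5)/6.5-.5)
for w,a,b in (((288,191),(205,130),(258,372)),((344,191),(220,224),(365,350))):print(tri([wr(*w),ray(ms,*o(a,240,235)),ray(md,*o(b,285,210))]))
go([.566,-.122,.15],90)
```

```text
a [ 0.5422 -0.1146  0.088 ]
b [ 0.5881 -0.1143  0.088 ]
c [ 0.5898 -0.1539  0.088 ]
d [ 0.5424 -0.1542  0.088 ]
cen [ 0.5656 -0.1335  0.088 ]
wall top edge [ 0.56535061 -0.10888194  0.112     ] stop [0.56295861 0.02767876 0.07      ]
bar [ 0.56360688 -0.00833012  0.054     ] [ 0.56591966 -0.17991445  0.054     ]
(array([ 0.54174194, -0.11095839,  0.08375686]), [np.float64(0.004022925528473479), np.float64(0.004131879581933686), np.float64(0.0005841891945275011)])
(array([ 0.58925871, -0.10973899,  0.08291832]), [np.float64(0.0051445317819901505), np.float64(0.004293141450994974), np.float64(0.0015911436562858984)])
t 1.65 pos [ 0.5674 -0.1475  0.2097] F [-0.5 -0.9 -0.4] travel [25.3 -1.3 59.8] mm turn [-0.  -0.1  0.3]
```

Call:
step_arm([
  {"travel": [0.013, 0, 0.03], "turn": [0, 0, 0]},
  {"travel": [0.026, 0, 0.06], "turn": [0, 0, 0]},
  {"travel": [0.026, 0, 0.08], "turn": [0, 0, 0]},
  {"travel": [0.026, 0, 0.09], "turn": [0, 0, 0]},
  {"travel": [0.026, 0, 0.09], "turn": [0, 0, 0]},
])

```text
time: 2.15
position: [0.5648, -0.1273, 0.1188]
tool_rot: [-2.224, -2.215, 0.003]
ft_force: [-0.2, -0.0, 0.8]
grip_width: 0.007
grip_force: 0.0
```

```bash
python3 -c "
from h import *
snap('wrist','w2.png');snap('side','s2.png')
go([.566,-.124,.1],90.5)
a=cv2.imread('pics/w2.png')[130:370,200:440];b=cv2.imread('pics/s2.png')[220:310,290:380]
cv2.imwrite('pics/m2.png',np.hstack([cv2.resize(a,(400,400)),cv2.resize(b,(400,400),interpolation=cv2.INTER_CUBIC)]))
"
```

```text
t 2.25 pos [ 0.5666 -0.1272  0.1211] F [0.5 0.1 0.4] travel [ 3.2 -0.6 21.1] mm turn [ 0.1  0.  -0.7]
```

View pics/m2.png

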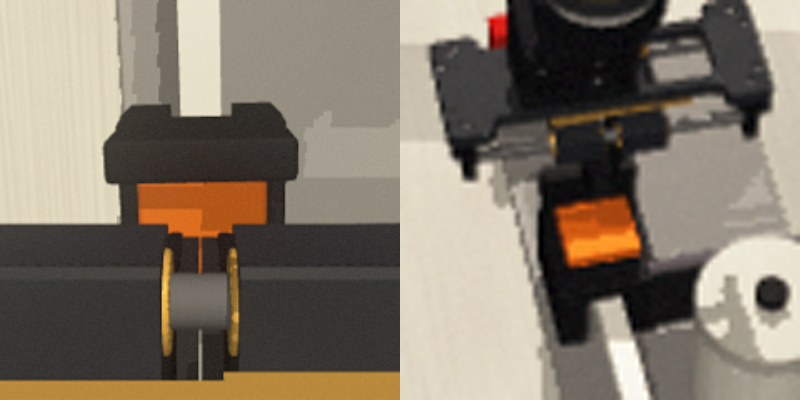

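The fingers are centred over the pad and clear of the wall, so I'll press down.

Call:
step_arm([
  {"travel": [0, 0, 0.008], "turn": [0, 0, 0]},
  {"travel": [0, 0, 0.014], "turn": [0, 0, 0]},
  {"travel": [0, 0, 0.018], "turn": [0, 0, 0]},
  {"travel": [0, 0, 0.02], "turn": [0, 0, 0]},
  {"travel": [0, 0, 0.02], "turn": [0, 0, 0]},
])

```text
time: 2.75
position: [0.5661, -0.1259, 0.1]
tool_rot: [-2.223, -2.219, 0.001]
ft_force: [0.2, -0.2, -0.7]
grip_width: 0.005
grip_force: 0.0
```

Call:
step_arm([
  {"travel": [0, 0, 0.001], "turn": [0, 0, 0]},
  {"travel": [0, 0, 0.002], "turn": [0, 0, 0]},
  {"travel": [0, 0, 0.003], "turn": [0, 0, 0]},
  {"travel": [0, 0, 0.004], "turn": [0, 0, 0]},
  {"travel": [0, 0, 0.004], "turn": [0, 0, 0]},
])

```text
time: 3.25
position: [0.5662, -0.126, 0.0962]
tool_rot: [-2.223, -2.219, 0.0]
ft_force: [-0.3, 0.5, -0.2]
grip_width: 0.004
grip_force: 0.0
```

Call:
step_arm([
  {"travel": [0, 0, 0.001], "turn": [0, 0, 0]},
  {"travel": [0, 0, 0.002], "turn": [0, 0, 0]},
  {"travel": [0, 0, 0.003], "turn": [0, 0, 0]},
  {"travel": [0, 0, 0.003], "turn": [0, 0, 0]},
])

```text
time: 3.65
position: [0.5662, -0.126, 0.0931]
tool_rot: [-2.223, -2.219, 0.0]
ft_force: [-0.2, -0.3, -0.8]
grip_width: 0.011
grip_force: 0.0
```

```bash
python3 -c "
from h import *
s,_=snap('wrist','w3.png');snap('side','s3.png');print(s['position'],s['ft_force'],s['joint_torque'])
a=cv2.imread('pics/w3.png')[130:370,200:440];b=cv2.imread('pics/s3.png')[220:310,290:380]
cv2.imwrite('pics/m3.png',np.hstack([cv2.resize(a,(400,400)),cv2.resize(b,(400,400),interpolation=cv2.INTER_CUBIC)]))
"
```

```text
[ 0.56615034 -0.12601348  0.09313145] [-0.22538232 -0.26696888 -0.81825727] [-1.68409286e-02 -4.12910557e+01 -4.98864993e+00 -2.83173037e+01
 -5.27567149e-02  2.03420810e-02 -3.87824723e-03]
```

View pics/m3.png

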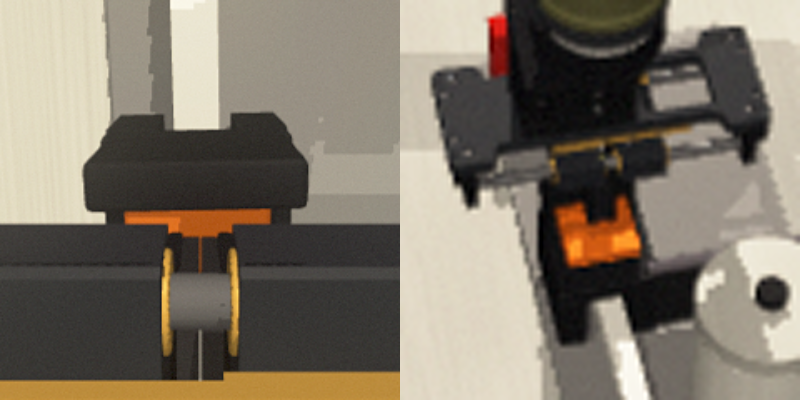

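Call:
step_arm([
  {"travel": [0, 0, 0.001], "turn": [0, 0, 0]},
  {"travel": [0, 0, 0.002], "turn": [0, 0, 0]},
  {"travel": [0, 0, 0.002], "turn": [0, 0, 0]},
])

```text
time: 4.05
position: [0.5662, -0.1259, 0.0911]
tool_rot: [-2.223, -2.219, 0.0]
ft_force: [-0.5, 0.2, -0.6]
grip_width: 0.003
grip_force: 0.0
```

```bash
python3 -c "
from h import *
s=ctrl.get_state();print(s['position'],s['ft_force'],s['torque'],s['joint_torque'].round(2))"
```

```text
[ 0.56615487 -0.12593635  0.09114583] [-0.45151033  0.16038157 -0.55070478] [-0.02728761 -0.10379269 -0.05168086] [-2.000e-02 -4.137e+01 -5.020e+00 -2.828e+01 -5.000e-02  2.000e-02
 -0.000e+00]
```

Call:
step_arm([
  {"travel": [0, 0, 0.001], "turn": [0, 0, 0]},
  {"travel": [0, 0, 0.002], "turn": [0, 0, 0]},
  {"travel": [0, 0, 0.002], "turn": [0, 0, 0]},
])

```text
time: 4.35
position: [0.5662, -0.126, 0.0891]
tool_rot: [-2.223, -2.219, 0.0]
ft_force: [0.1, -0.1, 0.0]
grip_width: 0.004
grip_force: 0.0
```

```bash
python3 -c "
from h import *
snap('side','s4.png');snap('scene','sc4.png')
b=cv2.imread('pics/s4.png')[235:295,305:365];c=cv2.imread('pics/sc4.png')[235:295,240:300]
f=lambda x:cv2.resize(x,(400,400),interpolation=cv2.INTER_CUBIC)
cv2.imwrite('pics/m4.png',np.hstack([f(b),f(c)]))
for n,x0,y0,ox in(('side',305,235,0),('scene',240,235,400)):
  m=ctrl.camera_model(n)
  for X in([.566,-.126,.075],[.566,-.126,.085],[.566,-.1165,.075],[.566,-.1355,.075],[.581,-.126,.075]):
    q=m['R']@np.array(X)+m['t'];u=m['fx']*q[0]/q[2]+m['cx'];v=m['fy']*q[1]/q[2]+m['cy'];print(n,X,round((u-x0)*6.67+ox),round((v-y0)*6.67))
"
```

```text
side [0.566, -0.126, 0.075] 194 243
side [0.566, -0.126, 0.085] 194 229
side [0.566, -0.1165, 0.075] 189 225
side [0.566, -0.1355, 0.075] 198 261
side [0.581, -0.126, 0.075] 229 238
scene [0.566, -0.126, 0.075] 562 197
scene [0.566, -0.126, 0.085] 561 178
scene [0.566, -0.1165, 0.075] 588 195
scene [0.566, -0.1355, 0.075] 536 200
scene [0.581, -0.126, 0.075] 566 226
```

View pics/m4.png

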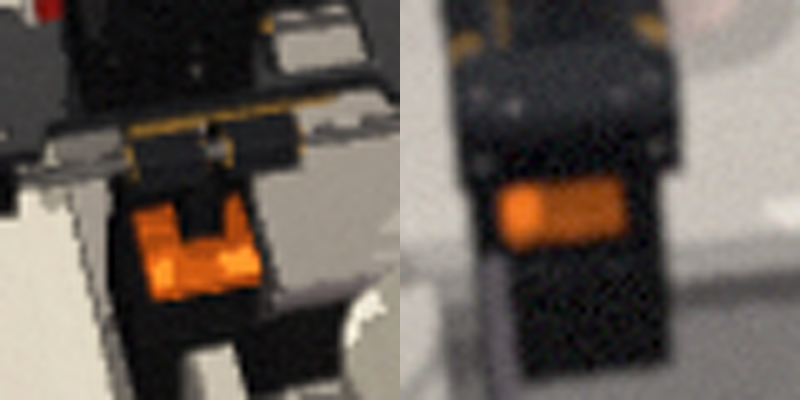

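The pad has not moved in either view, so the tips are still above it. I'll keep descending with force checks.

Call:
step_arm([
  {"travel": [0, 0, 0.001], "turn": [0, 0, 0]},
  {"travel": [0, 0, 0.002], "turn": [0, 0, 0]},
  {"travel": [0, 0, 0.003], "turn": [0, 0, 0]},
  {"travel": [0, 0, 0.003], "turn": [0, 0, 0]},
])

```text
time: 4.85
position: [0.5661, -0.126, 0.0861]
tool_rot: [-2.223, -2.219, 0.0]
ft_force: [0.7, 0.1, 0.3]
grip_width: 0.003
grip_force: 0.0
```

Call:
step_arm([
  {"travel": [0, 0, 0.001], "turn": [0, 0, 0]},
  {"travel": [0, 0, 0.002], "turn": [0, 0, 0]},
  {"travel": [0, 0, 0.002], "turn": [0, 0, 0]},
])

```text
time: 5.15
position: [0.5662, -0.126, 0.0841]
tool_rot: [-2.223, -2.219, 0.0]
ft_force: [-0.1, -0.1, 0.4]
grip_width: 0.002
grip_force: 0.0
```

Run:
```python
from h import *
snap('side','s5.png');snap('scene','sc5.png')
for f in('side0','s2','s3','s4','s5','scene0','sc4','sc5'):
    im=cv2.imread(f'pics/{f}.png').astype(int);m=(im[...,2]>130)&(im[...,1]<im[...,2]*.65)&(im[...,1]>im[...,2]*.25)&(im[...,0]<70)
    y0,y1,x0,x1=(245,290,315,350) if f[1]!='c' else (250,285,245,285)
    w=m[y0:y1,x0:x1];v,u=np.nonzero(w);print(f,w.sum(),u.min()+x0,u.max()+x0,v.min()+y0,v.max()+y0,(u.mean()+x0).round(1),(v.mean()+y0).round(1))
b=cv2.imread('pics/s5.png')[235:295,305:365];c=cv2.imread('pics/sc5.png')[235:295,240:300]
f=lambda x:cv2.resize(x,(400,400),interpolation=cv2.INTER_CUBIC)
cv2.imwrite('pics/m5.png',np.hstack([f(b),f(c)]))
```

```text
side0 216 325 343 265 279 334.2 271.9
s2 216 325 343 265 279 334.2 271.9
s3 179 326 343 265 279 334.1 272.9
s4 170 325 343 265 279 334.1 273.0
s5 159 325 343 265 279 334.1 273.2
scene0 236 254 272 255 270 263.2 262.7
sc4 115 255 272 263 270 262.9 266.2
sc5 86 255 272 265 270 263.0 267.1
```

View pics/m5.png

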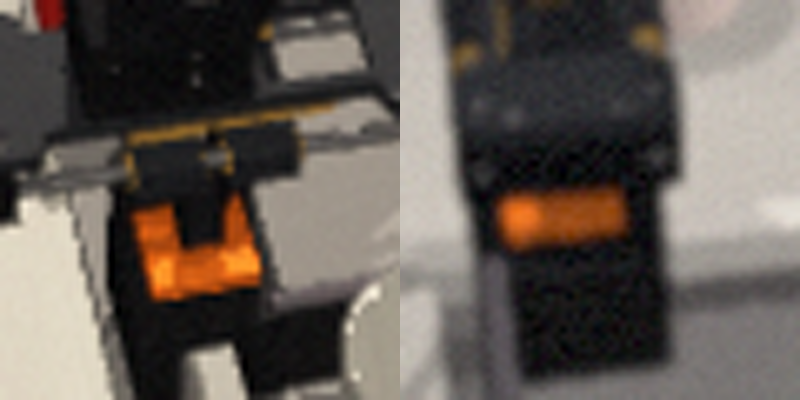

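Call:
step_arm([
  {"travel": [0, 0, 0.001], "turn": [0, 0, 0]},
  {"travel": [0, 0, 0.002], "turn": [0, 0, 0]},
  {"travel": [0, 0, 0.002], "turn": [0, 0, 0]},
])

```text
time: 5.55
position: [0.5662, -0.126, 0.0822]
tool_rot: [-2.223, -2.219, 0.0]
ft_force: [0.1, 0.3, 0.6]
grip_width: 0.008
grip_force: 0.0
```

Call:
step_arm([
  {"travel": [0, 0, 0.001], "turn": [0, 0, 0]},
  {"travel": [0, 0, 0.002], "turn": [0, 0, 0]},
  {"travel": [0, 0, 0.002], "turn": [0, 0, 0]},
])

```text
time: 5.85
position: [0.5662, -0.126, 0.0801]
tool_rot: [-2.223, -2.219, 0.0]
ft_force: [0.2, -0.1, 0.1]
grip_width: 0.001
grip_force: 0.0
```

```bash
cat > o.py <<'E'
from h import *
import sys
# side view: where the pad column colours change to finger (dark) - tip edge rows per column, and pad bottom
t=sys.argv[1];snap('side',f's{t}.png');snap('scene',f'sc{t}.png')
for f in ['s2','s4','s5','s'+t]:
    im=cv2.imread(f'pics/{f}.png');print(f,'u=333..336 red rows 262-283')
    for u in(328,334,335,341): print(u,im[260:284,u,2])
for f in ['scene0','sc5','sc'+t]:
    im=cv2.imread(f'pics/{f}.png');print(f,im[250:276,262,2])
E
python3 o.py 6
```

```text
s2 u=333..336 red rows 262-283
328 [ 16  16  13  11   7  41 128 202 169 178 208 206 207 214 236 252 252 249
 226 155  43  13  17  20]
334 [ 22  21  17  19  44 115 166 168 168 176 201 208 212 236 253 252 250 217
 155  47  17  18  16  15]
335 [ 20  20  20  19  60 145 167 168 169 168 179 207 228 252 252 252 250 209
 150  10  21  20  20  20]
341 [ 19  16  19  13  25  61  92 152 159 162 185 229 252 252 253 250 196 150
  14  19  19  19  19  17]
s4 u=333..336 red rows 262-283
328 [ 22  23  28  23  16  38 110 169 178 201 169 170 183 213 236 252 252 249
 225 155  45  19  20  20]
334 [ 26  26  24  17  20  20  22  19  20  22  61 146 166 178 208 207 212 220
 154  48  19  16  19  16]
335 [ 29  28  22  19  18  17  18  17  17  22  74 167 168 181 206 209 208 207
 150  13  14  20  18  19]
341 [ 27  22  14  16  25  63  91 151 157 159 169 196 248 253 252 250 199 151
  14  17  11  16  21  18]
s5 u=333..336 red rows 262-283
328 [ 38  26  25  27  20  37 110 167 178 206 202 171 177 214 237 252 252 249
 228 155  43  19  18  22]
334 [ 24  25  22  22  21  19  18  17  19  19  24  45 118 168 177 208 212 219
 15
[... 307 characters left out ...]
0 169 167 185 236 252 252 249
 226 154  45  14  18  23]
334 [ 33  22  21  25  24  22  20  18  18  18  22  21  60 146 180 211 211 219
 155  46  21  23  21  18]
335 [ 46  27  28  27  25  18  20  22  24  20  23  20  74 172 184 210 208 208
 148  18  22  15  16  23]
341 [ 26  28  26  25  30  62  92 151 157 159 171 195 245 249 253 250 198 151
  15  19  19  20  20  24]
scene0 [194 193 194 193 178 168 169 170 170 167 168 173 169 172 170 174 175 175
 164 144 111  68  23  23  14  31]
sc5 [ 53  52  45  47  40  33  21  17  30  18   1  14  21  45  99 129 148 157
 157 144 114  70  27  25  25  24]
sc6 [ 46  50  49  42  49  38  32  29  29  14  16   6  16   3  33  74 117 145
 158 146 114  69  25  15  34  19]
```

Call:
step_arm([
  {"travel": [0, 0, 0.001], "turn": [0, 0, 0]},
  {"travel": [0, 0, 0.002], "turn": [0, 0, 0]},
  {"travel": [0, 0, 0.003], "turn": [0, 0, 0]},
  {"travel": [0, 0, 0.003], "turn": [0, 0, 0]},
])

```text
time: 6.35
position: [0.5664, -0.1259, 0.0776]
tool_rot: [2.223, 2.219, 0.0]
ft_force: [-0.5, 0.2, 3.8]
grip_width: 0.005
grip_force: 1.8
```

Contact: 3.8 N. I'll press on in small steps.

Call:
step_arm([
  {"travel": [0, 0, 0.001], "turn": [0, 0, 0]},
  {"travel": [0, 0, 0.002], "turn": [0, 0, 0]},
  {"travel": [0, 0, 0.003], "turn": [0, 0, 0]},
  {"travel": [0, 0, 0.003], "turn": [0, 0, 0]},
])

```text
time: 6.75
position: [0.5664, -0.126, 0.0744]
tool_rot: [2.223, 2.219, 0.0]
ft_force: [-1.3, 0.3, 3.8]
grip_width: 0.005
grip_force: 2.3
```

```bash
python3 o.py 7 | grep -A5 -E "^s7|^sc7"
```

```text
s7 u=333..336 red rows 262-283
328 [ 33  31  31  31  25  26  48 117 168 169 177 202 170 178 208 209 229 252
 249 217 154  41  19  16]
334 [ 43  35  31  28  25  27  20  24  21  20  21  19  19  48 124 178 210 213
 218 156  41  13  21  20]
335 [ 66  47  36  33  28  25  19  16  17  21  18  15  18  74 167 178 207 208
--
sc7 [ 49  46  52  50  45  43  41  42  32  27  26  19  24  12  23   6  39  78
 122 148 150 132  87  48  19  27]
```

The side view shows the pad moving down about 4 mm. I'll press 3 mm more.

Call:
step_arm([
  {"travel": [0, 0, 0.001], "turn": [0, 0, 0]},
  {"travel": [0, 0, 0.002], "turn": [0, 0, 0]},
  {"travel": [0, 0, 0.003], "turn": [0, 0, 0]},
  {"travel": [0, 0, 0.003], "turn": [0, 0, 0]},
])

```text
time: 7.25
position: [0.5664, -0.126, 0.0714]
tool_rot: [2.223, 2.219, 0.0]
ft_force: [-0.4, 0.5, 5.5]
grip_width: 0.005
grip_force: 2.8
```

Call:
step_arm([
  {"travel": [0.003, 0, 0.001], "turn": [0, 0, 0]},
  {"travel": [0.006, 0, 0.001], "turn": [0, 0, 0]},
  {"travel": [0.01, 0, 0.001], "turn": [0, 0, 0]},
  {"travel": [0.014, 0, 0.001], "turn": [0, 0, 0]},
  {"travel": [0.018, 0, 0.001], "turn": [0, 0, 0]},
])

```text
time: 7.75
position: [0.5663, -0.1105, 0.0712]
tool_rot: [2.223, 2.216, -0.004]
ft_force: [-3.5, -3.0, 9.5]
grip_width: 0.004
grip_force: 4.8
```

```bash
python3 -c "
from h import *
go([.566,-.107,.07],90.5)
snap('side','s8.png')"
```

```text
t 7.75 pos [ 0.5663 -0.1105  0.0712] F [-3.5 -3.   9.5] travel [ 3.5 -0.3  1.2] mm turn [ 0.   0.2 -0.7]
```

Call:
step_arm([
  {"travel": [0.004, 0, -0.001], "turn": [0, 0, 0]},
  {"travel": [0.008, 0, -0.001], "turn": [0, 0, 0]},
  {"travel": [0.012, 0, -0.001], "turn": [0, 0, 0]},
  {"travel": [0.016, 0, -0.001], "turn": [0, 0, 0]},
])

```text
time: 8.2
position: [0.5659, -0.0943, 0.0714]
tool_rot: [2.224, 2.217, -0.004]
ft_force: [-1.9, -4.1, 5.5]
grip_width: 0.007
grip_force: 2.8
```

```bash
cat > p.py <<'E'
from h import *
import sys
s,_=snap('side',f's{sys.argv[1]}.png');print(s['time'],s['position'],s['ft_force'])
for f in('side0','s7','s8','s'+sys.argv[1]):
    im=cv2.imread(f'pics/{f}.png').astype(int);m=(im[...,2]>130)&(im[...,1]<im[...,2]*.65)&(im[...,1]>im[...,2]*.3)&(im[...,0]<70)
    w=m[230:290,305:350];v,u=np.nonzero(w);print(f,w.sum(),u.min()+305,u.max()+305,v.min()+230,v.max()+230)
E
python3 p.py 9
```

```text
8.2 [ 0.56591235 -0.0942851   0.07136138] [-1.93812019 -4.09620131  5.49714045]
side0 226 315 343 230 279
s7 152 325 343 266 280
s8 145 324 342 262 276
s9 142 323 341 258 272
```

The pad edge in the side view follows the tool (row 280→276→272), so the jaw is free and moving. I'll keep pushing.

Call:
step_arm([
  {"travel": [0.006, 0, 0], "turn": [0, 0, 0]},
  {"travel": [0.013, -0.0003, 0], "turn": [0, 0, 0]},
  {"travel": [0.02, -0.0005, 0], "turn": [0, 0, 0]},
  {"travel": [0.027, -0.0007, 0], "turn": [0, 0, 0]},
  {"travel": [0.034, -0.001, 0], "turn": [0, 0, 0]},
])

```text
time: 8.75
position: [0.5656, -0.0602, 0.0715]
tool_rot: [2.223, 2.216, -0.003]
ft_force: [-0.9, -3.1, 4.1]
grip_width: 0.006
grip_force: 2.7
```

Call:
step_arm([
  {"travel": [0.007, -0.0002, 0], "turn": [0, 0, 0]},
  {"travel": [0.014, -0.0004, 0], "turn": [0, 0, 0]},
  {"travel": [0.021, -0.0006, 0], "turn": [0, 0, 0]},
  {"travel": [0.028, -0.0008, 0], "turn": [0, 0, 0]},
  {"travel": [0.035, -0.001, 0], "turn": [0, 0, 0]},
])

```text
time: 9.25
position: [0.5649, -0.0252, 0.0716]
tool_rot: [2.223, 2.216, -0.002]
ft_force: [-0.9, -3.2, 5.2]
grip_width: 0.008
grip_force: 2.7
```

```bash
python3 p.py 10|tail -1; python3 -c "
from h import *
go([.564,.02,.071],90.5)"
```

```text
s10 139 318 335 240 253
t 9.3 pos [ 0.5649 -0.0233  0.0717] F [-0.3 -1.5  5.1] travel [43.3 -1.   0.6] mm turn [ 0.1  0.1 -0.6]
```

Call:
step_arm([
  {"travel": [0.007, -0.0002, 0], "turn": [0, 0, 0]},
  {"travel": [0.014, -0.0004, 0], "turn": [0, 0, 0]},
  {"travel": [0.021, -0.0006, 0], "turn": [0, 0, 0]},
  {"travel": [0.028, -0.0008, 0], "turn": [0, 0, 0]},
  {"travel": [0.035, -0.001, 0], "turn": [0, 0, 0]},
])

```text
time: 9.8
position: [0.5643, 0.0099, 0.0716]
tool_rot: [2.223, 2.216, -0.002]
ft_force: [0.3, -3.4, 5.0]
grip_width: 0.005
grip_force: 2.7
```

Call:
step_arm([
  {"travel": [0.003, 0, 0], "turn": [0, 0, 0]},
  {"travel": [0.006, 0, 0], "turn": [0, 0, 0]},
  {"travel": [0.008, 0, 0], "turn": [0, 0, 0]},
  {"travel": [0.01, 0, 0], "turn": [0, 0, 0]},
])

```text
time: 10.2
position: [0.5642, 0.0201, 0.0716]
tool_rot: [2.223, 2.216, -0.002]
ft_force: [-0.1, -3.3, 5.5]
grip_width: 0.005
grip_force: 2.7
```

Not at the stop yet (Fy is only drag), so I'll creep on.

Call:
step_arm([
  {"travel": [0.002, 0, 0], "turn": [0, 0, 0]},
  {"travel": [0.004, 0, 0], "turn": [0, 0, 0]},
  {"travel": [0.006, 0, 0], "turn": [0, 0, 0]},
])

```text
time: 10.5
position: [0.5644, 0.0255, 0.0716]
tool_rot: [2.223, 2.215, -0.002]
ft_force: [-0.1, -3.8, 5.6]
grip_width: 0.004
grip_force: 2.7
```

Call:
step_arm([
  {"travel": [0.002, 0, 0], "turn": [0, 0, 0]},
  {"travel": [0.004, 0, 0], "turn": [0, 0, 0]},
  {"travel": [0.006, 0, 0], "turn": [0, 0, 0]},
])

```text
time: 10.8
position: [0.5644, 0.0288, 0.0716]
tool_rot: [2.222, 2.213, -0.006]
ft_force: [-1.7, -9.9, 7.6]
grip_width: 0.006
grip_force: 7.0
```

Fy jumped to about 10 N, so the jaw is on the stop. I'll hold briefly, then release.

Call:
step_arm([
  {"travel": [0.001, 0, 0], "turn": [0, 0, 0]},
  {"travel": [0.001, 0, 0], "turn": [0, 0, 0]},
  {"travel": [0.001, 0, 0], "turn": [0, 0, 0]},
])

```text
time: 11.1
position: [0.5644, 0.0287, 0.0716]
tool_rot: [2.223, 2.211, -0.007]
ft_force: [-0.9, -10.3, 6.8]
grip_width: 0.006
grip_force: 6.7
```

```bash
python3 -c "
from h import *
snap('side','s11.png');snap('wrist','w11.png')
a=cv2.imread('pics/s11.png')[190:310,290:410];b=cv2.imread('pics/w11.png')[60:360,160:460]
cv2.imwrite('pics/m11.png',np.hstack([cv2.resize(a,(400,400),interpolation=cv2.INTER_CUBIC),cv2.resize(b,(400,400))]))"
```

```text
(no output)
```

View pics/m11.png

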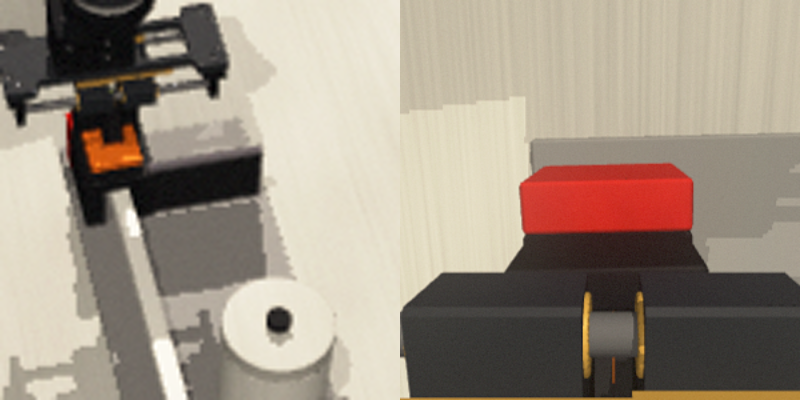

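The jaw is against the red stop and the canister is still standing at (278,330) in the left half. I'll lift straight up, relaxing the push.

Call:
step_arm([
  {"travel": [-0.002, 0, -0.004], "turn": [0, 0, 0]},
  {"travel": [-0.003, 0, -0.012], "turn": [0, 0, 0]},
  {"travel": [-0.004, 0, -0.03], "turn": [0, 0, 0]},
  {"travel": [-0.004, 0, -0.06], "turn": [0, 0, 0]},
  {"travel": [-0.004, 0, -0.1], "turn": [0, 0, 0]},
])

```text
time: 11.7
position: [0.5616, 0.0316, 0.1701]
tool_rot: [-2.22, -2.217, 0.004]
ft_force: [0.7, 0.6, 0.3]
grip_width: 0.006
grip_force: 0.0
```

Call:
step_arm([
  {"travel": [0, 0, -0.03], "turn": [0, 0, 0]},
  {"travel": [0, 0, -0.06], "turn": [0, 0, 0]},
  {"travel": [-0.03, 0, -0.08], "turn": [0, 0, 0]},
  {"travel": [-0.06, 0, -0.08], "turn": [0, 0, 0]},
  {"travel": [-0.06, 0, -0.08], "turn": [0, 0, 0]},
])

```text
time: 12.2
position: [0.5635, -0.034, 0.2513]
tool_rot: [2.23, 2.211, -0.002]
ft_force: [0.3, -0.2, -0.1]
grip_width: 0.004
grip_force: 0.0
```

Call:
step_arm([
  {"travel": [0, 0, 0], "turn": [0, 0, 0]},
  {"travel": [0, 0, 0], "turn": [0, 0, 0]},
  {"travel": [0, 0, 0], "turn": [0, 0, 0]},
])

```text
time: 12.5
position: [0.5632, -0.0272, 0.2509]
tool_rot: [-2.22, -2.222, -0.0]
ft_force: [0.5, -0.2, -0.2]
grip_width: 0.006
grip_force: 0.0
```

Run:
```python
from h import *
s,a=snap('side','s12.png');print(s['time'],s['position'],s['ft_force'])
snap('scene','sc12.png')
a=cv2.imread('pics/s12.png')[190:310,290:410];b=cv2.imread('pics/sc12.png')[210:330,240:360]
f=lambda x:cv2.resize(x,(400,400),interpolation=cv2.INTER_CUBIC)
cv2.imwrite('pics/m12.png',np.hstack([f(a),f(b)]))
for p,q,(y0,y1,x0,x1) in(('side0','s12',(340,430,265,430)),('side0','s12',(255,315,245,285)),('side0','s12',(275,300,358,392)),('scene0','sc12',(230,360,80,180))):
    d=cv2.absdiff(cv2.imread(f'pics/{p}.png'),cv2.imread(f'pics/{q}.png'))[y0:y1,x0:x1].max(2);print((d>60).sum(),d.size)
```

```text
12.5 [ 0.56319811 -0.02717201  0.25092788] [ 0.48544757 -0.2129597  -0.18243219]
30 14850
0 2400
6 850
11 13000
```

View pics/m12.png

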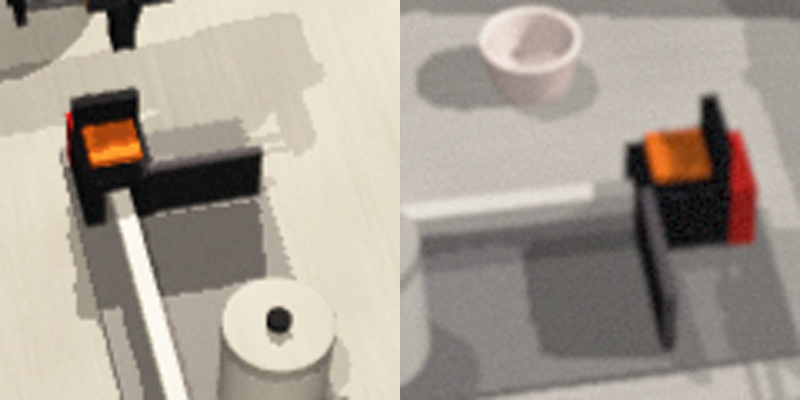

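The jaw rests against the red stop with the pad up, nothing else has moved, and the arm is clear. Handing in.

```bash
python3 -c "
from bench import ctrl
print(ctrl.close_job())"
```

```text
the job is handed in; nothing more can be done
None
```

I pressed the release pad and pushed the jaw back to the red end stop, then let go and moved clear; the last pictures show the pad up and the canister and bystanders in place, and I handed the job in after about 12.6 s without seeing a verdict.

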